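# Lay out the mixing and dosing station

## Robot

A 6-joint arm with a two-finger parallel gripper is mounted at the origin on the work surface. World frame = base frame: x ahead of the robot, y to its left, z up, the work surface at z = 0. Lengths are in m, angles in degrees, forces in N, time in s.
With the tool pointing down it reaches from about 0.325 to 0.875 m from the base axis. Payload 4.4 kg.
Tool frame: the origin (TCP) lies at the very end of the fingers, on their centre line; the grasp point (between the pads) lies 19 mm behind it; z points along the fingers, y is the line along which they close (so a half turn about z gives the same grasp; the last joint's range is limited). The gripper opens to 85 mm and grips with 20 to 120 N. Pads are 22 mm wide; open, the fingers measure 114 mm over their backs; the gripper's body (76 mm by 85 mm) begins 54 mm behind the grasp point. The pads swing forward as they close: fully open they stand 13 mm farther back than shut.
Start: joints at [65.174, 11.837, 88.321, -0, 79.842, -8.623], TCP at [0.16, 0.552, 0.231] pointing down, gripper open.
Joint ranges: [-156.59, 156.59], [-49.26, 127.26], [12.9, 141.05], [-63.56, 243.56], [4.71, 150.69], [-161.64, 161.64]. Speed limits (degrees/s): [159.86, 159.86, 180, 180, 180, 180].

## Interface

Orientations are given as a 3x3 rotation matrix whose columns are the frame's x, y, z axes.
In Python, from station import ctrl, hand, cams gives the robot as it stands. The module is installed in compiled form; this text tells all that it offers. Calls block until the motion is done:
- ctrl.move_ptp(position, orientation): joint-space move of the TCP to a pose.
- ctrl.servo_line(position, orientation=None, rate=0.15, stop_force=None): straight line of the TCP; orientation=None keeps the orientation; rate is the mean speed in m/s. With stop_force (N) it stops when the force on the tool has changed by that much, and returns True; else False.
- ctrl.move_j(angles): joint-space move.
- hand.gripper_open() and hand.grab(force=None): open the fingers fully, or close them until they stop; force is the grip in N (None keeps the last).
- ctrl.wait(seconds).
- ctrl.solve_ik(position, orientation): joint angles nearest the present ones, or None.
- ctrl.get_state(): the state.
- cams.snapshot(name): name is "scene" or "top" or "wrist"; returns a dict with "pixels" (420x560x3 uint8, red, green, blue), "K" (3x3 intrinsics, pixels), "T" (4x4, takes a point from camera to world coordinates). Camera axes: x right, y up, looking along -z (the intrinsics and any distortion apply to the point x, -y, -z); pixel columns grow to the right and rows downward; lengths in m; the calibration is good to about 2 mm. A picture is of the moment at which its call begins. There is no depth.
A pose or a line that the arm cannot do raises ctrl.Unreachable and nothing moves.
- ctrl.finish_job(): hands the job in; it is judged then, once.
The state is a dict: "time": time; "joint_positions": joint angles; "joint_velocities": joint speeds; "tau": joint torques, N m; "tcp_pos": TCP position; "ee_rot": TCP orientation; "contact_force": force on the tool from outside, world axes, zero at the start; "wrist_torque": the same for the moment, N m; "gripper_width": finger opening in m; "grasp_force": force on a finger pad.
Only numpy, scipy, OpenCV 4.12 (cv2) and the standard library are available. Lean on these libraries where they do the work, as an engineer would, in place of code of your own. Each camera call takes 0.05 s, during which the arm holds its last target. There are 200 camera calls.

## Task

Lay out the station for the next batch: stand the white beaker in the middle of the lab jack's plate and lay the green cover centrally on top of the beaker, set the red-capped jar gently in the middle of the balance pan, and stand the amber dropper bottle on the blue mat exactly midway between the jack and the balance, on the line joining their plate and pan centres. Leave the white-capped and blue-capped jars where they are.

Things in the scene. Friction and masses are not known exactly. Their poses are not given: they have to be found in the camera images.
- beaker_centre (a point): Loose plain round white plastic beaker with a few short blue graduation marks on one side, open at the top, no spout or handle, 64 mm outside diameter, 90 mm tall, 3 mm wall, about 0.12 kg; starts upright and empty on the table in the row nearest the robot. This point is on its axis, half-way up (45 mm above its foot). z up.
- cover_knob (a point): Loose flat green plastic cover for the beaker: disc of 80 mm diameter, 6 mm thick, flat underneath, with an upright black knob of 18 mm diameter and 30 mm height in the middle of its top; about 0.06 kg; starts lying flat on the table in the row. This point is on the knob's axis, half-way up the knob (21 mm above the disc's underside, 15 mm below the knob's top). z up.
- red_jar_centre (a point): Loose closed round cream jar with a RED cap, 52 mm diameter, 80 mm tall, about 0.25 kg; starts upright in the row. This point is on its axis, half-way up (40 mm above its foot). z up.
- dropper_centre (a point): Loose closed amber dropper bottle: brown round body of 42 mm diameter up to 46 mm height, then a shoulder, a black collar (24 mm diameter) and a red rubber-like bulb (18 mm); 88 mm tall in all, about 0.09 kg; starts upright in the row. This point is on its axis, half-way up (44 mm above its foot). z up.
- jack_top (a point): Lab jack, fixed, locked: bare square steel plate 100 x 100 mm on a folding scissor stand, standing on one end of the blue mat. This point is the centre of the plate's upper face, 73 mm above the table. z up.
- pan_top (a point): Balance, fixed: white body 200 x 150 mm, 45 mm high, with a round steel pan of 112 mm diameter, standing on the other end of the blue mat (its display is on the side away from the robot). This point is the centre of the pan's upper face, 58 mm above the table; the pan does not give way. z up.
- mat: Blue bench mat, fixed, 500 mm long (its y axis), 100 mm wide (its x axis), 3 mm thick, lying flat under the jack and the balance, whose plate and pan centres stand over its long centre line, 190 mm either side of its middle (which is at which end varies). Origin: the middle of its underside, exactly midway between the two, on the table's surface. z up.
- white_jar_centre (a point): Closed cream jar with a WHITE cap, same size as the red-capped one (52 mm diameter, 80 mm tall), loose in the row; leave it alone. This point is on its axis, half-way up.
- blue_jar_centre (a point): Closed cream jar with a BLUE cap, same size again, loose in the row; leave it alone. This point is on its axis, half-way up.

How it is judged (in metres and radians):
At the end, for the whole second after the job is handed in: Upright and at rest: beaker on the jack plate and red-capped jar on the pan, each within 15 mm of centre; cover flat on the beaker within 10 mm of its axis; dropper bottle on the mat within 15 mm, along and across, of the midpoint between jack and balance (horizontal distance between beaker_centre and jack_top below 0.015 m and z of beaker_centre in the frame of jack_top between 0.039 and 0.051 m and horizontal distance between cover_knob and beaker_centre below 0.01 m and z of cover_knob in the frame of beaker_centre between 0.06 and 0.072 m and horizontal distance between red_jar_centre and pan_top below 0.015 m and z of red_jar_centre in the frame of pan_top between 0.034 and 0.046 m and y of dropper_centre in the frame of mat between -0.015 and 0.015 m and x of dropper_centre in the frame of mat between -0.015 and 0.015 m and z of dropper_centre in the frame of mat between 0.041 and 0.053 m and angle between each of beaker_centre, cover_knob, red_jar_centre, dropper_centre's own z axis and vertical below 0.1 rad and linear speed of each of beaker, cover, red_jar, dropper below 0.02 m/s); the robot touches nothing.
It fails at once if the white-capped or the blue-capped jar is moved from its place (over 20 mm) (distance of any of white_jar_centre, blue_jar_centre from where it was at the start of the episode above 0.02 m).
It fails at once if the balance pan is struck or pressed hard (over 60 N) (contact force between balance and anything else above 60 N).
It fails at once if the red-capped jar is dropped onto the balance (faster than 0.45 m/s just above the pan) (linear speed of red_jar above 0.45 m/s and horizontal distance between red_jar_centre and pan_top below 0.05 m and z of red_jar_centre in the frame of pan_top below 0.08 m).
It also fails if it takes over 112 s, if anything falls off the work surface, if the arm or the gripper's body presses on something with over 40 N, if the wrist force passes 120 N, or if a joint passes its speed limit or range.

## Working session

There is one attempt and no reset: what is moved stays moved. The work goes in short steps, each a Python script; the robot and the scene stay as the last script left them, time stands still between calls to the robot, and variables do not carry over. Pictures are saved under pics/ and viewed, at most 14 in all, crops included, and the job is handed in when it is done.

```bash
mkdir -p pics
python3 - <<'E'
from station import ctrl,hand,cams
import cv2,numpy as np
for n in("scene","top"):
    s=cams.snapshot(n); cv2.imwrite(f"pics/{n}0.png",s["pixels"][:,:,::-1]); np.savez(f"{n}0.npz",**{k:s[k] for k in("pixels","K","T")})
    print(n,s.keys(),s["K"].round(1).tolist(),s["T"].round(3).tolist(), {k:v for k,v in s.items() if k not in("pixels","K","T")})
print(ctrl.get_state())
E
```

```text
scene dict_keys(['pixels', 'K', 'T']) [[411.8, 0.0, 281.5], [0.0, 411.8, 205.9], [0.0, 0.0, 1.0]] [[0.215, -0.732, 0.647, 1.038], [0.977, 0.167, -0.136, -0.122], [-0.008, 0.661, 0.75, 0.725], [0.0, 0.0, 0.0, 1.0]] {}
top dict_keys(['pixels', 'K', 'T']) [[459.6, 0.0, 276.8], [0.0, 459.6, 207.2], [0.0, 0.0, 1.0]] [[-0.02, 0.998, -0.066, 0.429], [-1.0, -0.018, 0.023, 0.018], [0.021, 0.066, 0.998, 1.141], [0.0, 0.0, 0.0, 1.0]] {}
{'time': 0.1, 'joint_positions': array([ 6.51738022e+01,  1.18817289e+01,  8.83989894e+01,  4.72137464e-04,
        7.98440177e+01, -8.62255565e+00]), 'joint_velocities': array([-0.06805043, -0.19604578, -0.0814982 ,  0.06126837, -0.00387129,
        0.0764184 ]), 'tau': array([-3.39059006e-04, -3.84093761e+01, -2.92549270e+01, -2.83105819e-04,
        4.96384295e-03, -3.09161874e-05]), 'tcp_pos': array([0.16015504, 0.55150061, 0.23019883]), 'ee_rot': array([[-9.60275387e-01,  2.79052562e-01, -9.21434512e-04],
       [ 2.79053883e-01,  9.60273419e-01, -1.97245612e-03],
       [ 3.34410134e-04, -2.15123094e-03, -9.99997630e-01]]), 'contact_force': array([-0.73660966, -0.83951687, -0.22991157]), 'wrist_torque': array([-0.03212549,  0.01948603,  0.03400422]), 'grasp_force': 0.0, 'gripper_width': 0.08551259302065554}
```

View pics/top0.png

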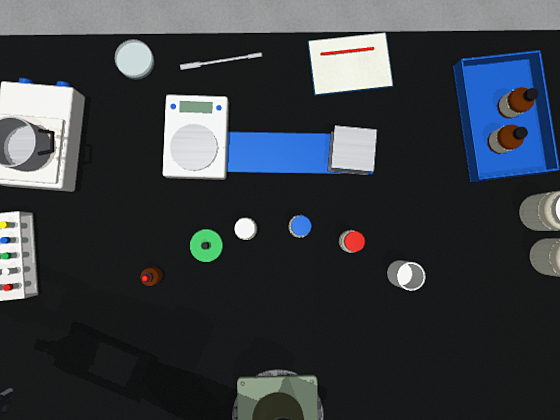

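View pics/scene0.png

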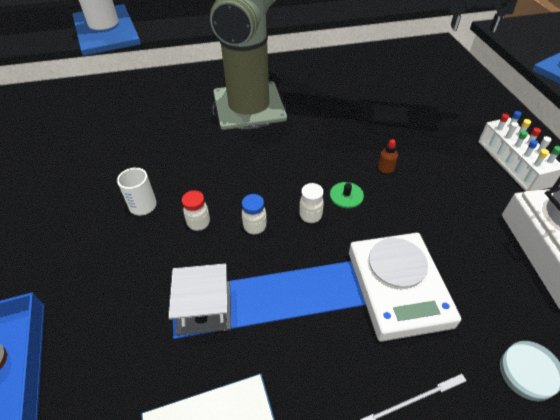

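The top view shows the dropper (150,277), cover (206,245), white cap (245,229), blue cap (300,226), red cap (352,241), beaker (407,276), pan (194,147) and jack plate (354,148). The scene view shows the same layout. Next I'll zoom in on the pieces that need careful segmentation.

Run:
```python
import cv2,numpy as np
t=cv2.imread("pics/top0.png"); s=cv2.imread("pics/scene0.png")
def c(i,x,y,r=33): return cv2.resize(i[y-r:y+r,x-r:x+r],(264,264),interpolation=cv2.INTER_CUBIC)
m=np.vstack([np.hstack([c(t,407,276),c(t,354,150),c(t,194,147)]),np.hstack([c(s,138,190),c(s,200,297,45),c(t,150,277)])])
cv2.imwrite("pics/m.png",m)
```

```text
(no output)
```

View pics/m.png

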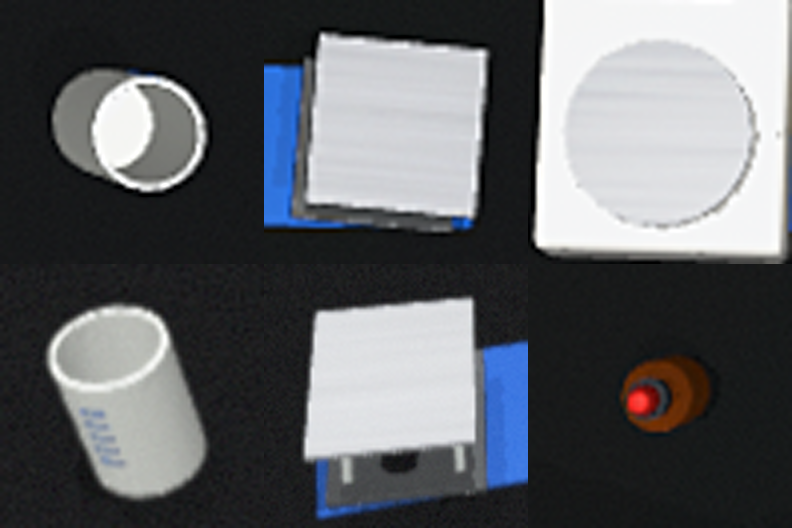

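```bash
cat > h.py <<'E'
import cv2,numpy as np
def ray(s,u,v):
    K,T=s["K"],s["T"]; d=np.array([(u-K[0,2])/K[0,0],-(v-K[1,2])/K[1,1],-1.])
    return T[:3,3],T[:3,:3]@d
def onz(s,uv,z):
    o,d=ray(s,*uv); return (o+d*(z-o[2])/d[2])[:2]
def planar(s,pts,z): return np.array([onz(s,p,z) for p in np.asarray(pts).reshape(-1,2)],np.float32)
def blob(mask,box=None):
    m=np.zeros(mask.shape,np.uint8)
    if box is None: m[:]=mask
    else:
        x0,y0,x1,y1=box; m[y0:y1,x0:x1]=mask[y0:y1,x0:x1]
    c,_=cv2.findContours(m,cv2.RETR_EXTERNAL,cv2.CHAIN_APPROX_NONE)
    return max(c,key=cv2.contourArea)
def circ(s,c,z):
    """centre, diameter of the circle whose image contour lies at height z"""
    p=planar(s,cv2.convexHull(c),z)*1000; (cx,cy),r=cv2.minEnclosingCircle(p)
    return np.array([cx,cy])/1000, 2*r/1000
def masks(s):
    p=s["pixels"]; h=cv2.cvtColor(p,cv2.COLOR_RGB2HSV).astype(int); H,S,V=h[...,0],h[...,1],h[...,2]
    return dict(red=((H<8)|(H>172))&(S>170)&(V>120), green=(H>40)&(H<85)&(S>100)&(V>80),
      blue=(H>100)&(H<125)&(S>140)&(V>90), brown=(H<18)&(S>120)&(V>50), bright=(S<40)&(V>200),
      pan=(S<40)&(V>150)&(V<236), grey=p.min(2))
E
python3 - <<'E'
from h import *
S={n:dict(np.load(n+"0.npz")) for n in("top","scene")}
M={n:masks(S[n]) for n in S}
t=S["top"];m=M["top"]; s=S["scene"];ms=M["scene"]
P=lambda n,a:print(n,np.round(a[0],4),np.round(a[1],4))
P("red top",circ(t,blob(m["red"],(330,225,370,256)),.08)); P("red sc",circ(s,blob(ms["red"],(180,185,210,215)),.074))
P("blue top",circ(t,blob(m["blue"],(285,210,315,240)),.08))
P("white top",circ(t,blob(m["bright"],(230,210,260,245)),.08))
P("cover top",circ(t,blob(m["green"],(180,220,230,270)),.006)); P("cover sc",circ(s,blob(ms["green"],(320,170,380,215)),.006))
P("beaker top",circ(t,blob(m["grey"]>200,(380,250,435,300)),.09))
P("beaker sc",circ(s,blob(ms["grey"]>214,(110,160,165,195)),.09))
P("brown top",circ(t,blob(m["brown"],(130,255,170,295)),.046))
b=lambda c:cv2.minEnclosingCircle(c)[0]
ct=blob(m["red"]&(t["pixels"][...,0]>190),(135,260,160,290)); cs=blob(ms["red"],(380,135,405,155))
print("bulb",onz(t,b(ct),.082),onz(s,b(cs),.08),cv2.contourArea(ct))
P("pan top",circ(t,blob(m["pan"],(166,118,222,172)),.058)); P("pan sc",circ(s,blob(ms["pan"],(364,236,430,290)),.058))
for n,k,bx in(("top","grey",(325,120,382,180)),("scene","grey",(160,255,235,330))):
    c=blob(M[n][k]>(150),bx); p=planar(S[n],c,.073)*1000; print("jack",n,cv2.minAreaRect(p))
c=blob(m["blue"],(229,125,330,180)); p=planar(t,c,.003)*1000; print("mat",cv2.minAreaRect(p))
E
```

```text
red top [ 0.4178 -0.1844] 0.0468
red sc [ 0.4173 -0.186 ] 0.0576
blue top [ 0.4562 -0.0625] 0.0466
white top [0.4527 0.0694] 0.0467
cover top [0.4143 0.1682] 0.0813
cover sc [0.4161 0.167 ] 0.0856
beaker top [ 0.3357 -0.3091] 0.0633
beaker sc [ 0.3375 -0.3089] 0.0643
brown top [0.346 0.293] 0.0503
bulb [0.34344703 0.29869026] [0.34402676 0.29701758] 14.0
pan top [0.6466 0.1881] 0.1165
pan sc [0.6454 0.1774] 0.1343
jack top ((636.7603759765625, -190.5357666015625), (99.27397155761719, 100.64559936523438), 83.57806396484375)
jack scene ((645.095703125, -192.43069458007812), (99.36822509765625, 116.45508575439453), 83.7234878540039)
mat ((642.3948974609375, -16.41876220703125), (251.64923095703125, 102.53289794921875), 88.15563201904297)
```

```bash
cat > r.py <<'E'
from station import ctrl,hand,cams
import numpy as np
JACK=np.array([.637,-.1905]); PAN=np.array([.6465,.1885]); MID=(JACK+PAN)/2
def rot(p,off=0):
    """tool down, closing along the radius through p (+off deg), half turn with the smaller last joint"""
    best=None
    for k in(0,180):
        a=np.arctan2(p[1],p[0])+np.radians(off+k); y=np.array([np.cos(a),np.sin(a),0]); z=np.array([0,0,-1.])
        R=np.column_stack([np.cross(y,z),y,z]); q=ctrl.solve_ik([*p,.2],R)
        if q is not None and(best is None or abs(q[5])<best[0]): best=(abs(q[5]),R)
    return best[1]
def st(t):
    s=ctrl.get_state(); print(t,"t=%.1f w=%.4f gf=%.1f"%(s["time"],s["gripper_width"],s["grasp_force"]),"tcp",s["tcp_pos"].round(4),"F",s["contact_force"].round(1))
def pick(p,tz,up,force,clear):
    R=rot(p); ctrl.move_ptp([*p,clear],R); ctrl.servo_line([*p,tz],rate=.12)
    hand.grab(force); st("grab"); ctrl.servo_line([*p,up],rate=.15); st("lift")
def place(p,tz,up,rate=.02):
    """tz: TCP height when the foot just touches"""
    R=rot(p); ctrl.move_ptp([*p,up],R); ctrl.servo_line([*p,tz+.012],rate=.15)
    ctrl.wait(.3)
    print("touch",ctrl.servo_line([*p,tz-.004],rate=rate,stop_force=3)); st("down")
    hand.gripper_open(); ctrl.servo_line([*p,up],rate=.2); st("up")
E
python3 - <<'E'
from r import *
pick(np.array([.3445,.2972]),.021,.17,30,.15)
place(MID,.021+.003,.17)
pick(np.array([.4178,-.1848]),.027,.2,40,.14)
import cv2
s=cams.snapshot("scene"); cv2.imwrite("pics/s1.png",s["pixels"][:,:,::-1])
E
```

```text
grab t=3.0 w=0.0412 gf=30.4 tcp [0.3448 0.2974 0.0216] F [-1.2 -1.6  5.1]
lift t=4.2 w=0.0408 gf=30.4 tcp [0.3436 0.2967 0.1688] F [ 0.5 -0.3 -1.9]
touch True
down t=7.7 w=0.0412 gf=30.9 tcp [ 0.6416 -0.001   0.0247] F [-1.5  0.7  4.7]
up t=9.1 w=0.0854 gf=0.0 tcp [ 0.6406 -0.0008  0.1684] F [-0.1  0.9 -1. ]
grab t=11.7 w=0.0503 gf=41.6 tcp [ 0.4182 -0.1851  0.0279] F [-1.3 -0.9  6.3]
lift t=13.0 w=0.0502 gf=42.0 tcp [ 0.417  -0.1842  0.1987] F [ 0.   0.4 -2.6]
```

View pics/s1.png

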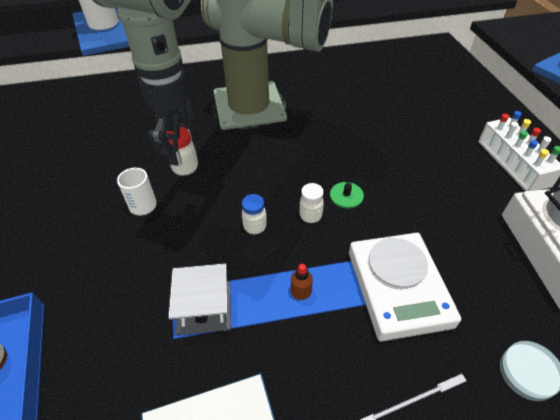

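The dropper stands upright on the mat at (302,285), and the red jar is held at (183,155). Now I'll place the jar, then the beaker.

Run:
```python
from r import *
place(PAN,.027+.058,.22)
pick(np.array([.3365,-.309]),.036,.24,30,.16)
place(JACK,.036+.073,.25)
ctrl.move_ptp([.4143,.1682,.2],rot([.4143,.1682]))
import cv2
from h import *
for n in("scene","top"):
    s=cams.snapshot(n); cv2.imwrite(f"pics/{n}2.png",s["pixels"][:,:,::-1]); np.savez(f"{n}2.npz",**s)
```

```text
touch True
down t=16.5 w=0.0502 gf=42.8 tcp [0.6464 0.1885 0.086 ] F [-0.6 -0.   4.3]
up t=17.8 w=0.0850 gf=0.0 tcp [0.6455 0.1883 0.2184] F [-0.5 -0.  -0.5]
grab t=21.4 w=0.0646 gf=33.0 tcp [ 0.337  -0.3097  0.0371] F [-0.7  0.   6.3]
lift t=22.9 w=0.0646 gf=33.4 tcp [ 0.336  -0.3084  0.2388] F [-0.1  0.1 -1.6]
touch True
down t=26.0 w=0.0646 gf=33.8 tcp [ 0.6369 -0.1904  0.1102] F [0.2 0.  4. ]
up t=27.2 w=0.0856 gf=0.0 tcp [ 0.6361 -0.1901  0.2483] F [-0.   0.3 -0.4]
```

View pics/top2.png

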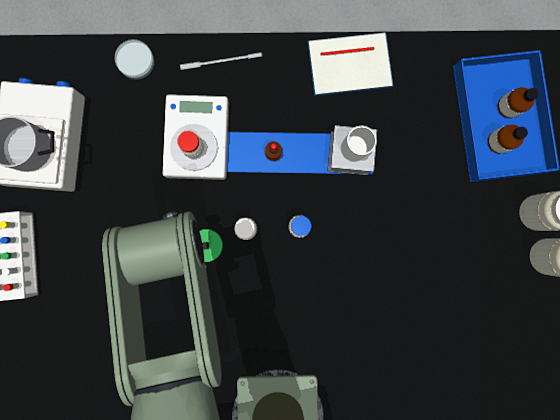

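View pics/scene2.png

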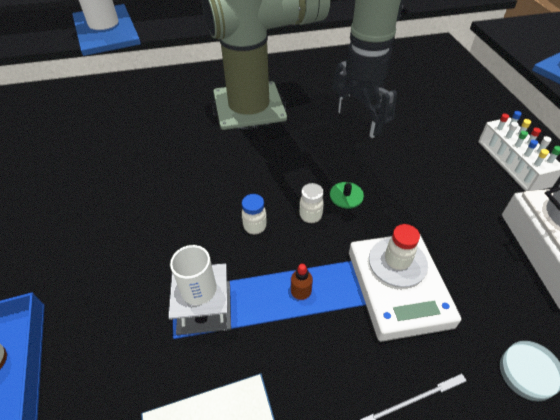

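The red jar stands on the pan (top: 188,142), the dropper on the mat (273,150) and the beaker on the jack (360,142). I'll measure all three.

Run:
```python
from h import *
t=dict(np.load("top2.npz"));s=dict(np.load("scene2.npz"));m=masks(t);ms=masks(s)
p=cv2.cvtColor(t["pixels"],cv2.COLOR_RGB2GRAY)
a=[circ(t,blob(m["red"],(170,125,206,160)),.138)]
for th in(225,235,242):
    a.append(circ(t,blob(p>th,(340,122,380,164)),.163))
a.append(circ(s,blob(ms["grey"]>212,(165,240,220,278)),.163))
a.append(circ(s,blob(ms["red"],(385,220,425,250)),.132))
for x in a: print(np.round(x[0],4),round(x[1],4))
b=lambda c:cv2.minEnclosingCircle(c)[0]
print(onz(t,b(blob(m["red"]&(t["pixels"][...,0]>190),(262,138,285,155))),.085),onz(s,b(blob(ms["red"],(290,258,312,276))),.083))
```

```text
[0.6452 0.1877] 0.0454
[ 0.6297 -0.1895] 0.0659
[ 0.6264 -0.1883] 0.063
[ 0.6222 -0.1773] 0.049
[ 0.6374 -0.1909] 0.0644
[0.6454 0.1875] 0.0556
[ 6.41735461e-01 -3.78900745e-04] [ 0.64203322 -0.0014242 ]
```

Run:
```python
import cv2,numpy as np
t=cv2.imread("pics/top2.png"); s=cv2.imread("pics/scene2.png")
c=lambda i,x,y,r:cv2.resize(i[y-r:y+r,x-r:x+r],(400,400),interpolation=cv2.INTER_CUBIC)
def proj(z,P):
    z=dict(np.load(z)); q=np.linalg.inv(z["T"])@np.append(P,1); u=z["K"]@np.array([q[0],-q[1],-q[2]]); return u[:2]/u[2]
for im,n in((t,"top2.npz"),(s,"scene2.npz")):
    for k in np.linspace(0,2*np.pi,24,endpoint=False):
        u=proj(n,[.637+.032*np.cos(k),-.1905+.032*np.sin(k),.163]); im[int(round(u[1])),int(round(u[0]))]=(0,0,255)
cv2.imwrite("pics/m2.png",np.hstack([c(t,357,146,30),c(s,197,280,45)]))
```

```text
(no output)
```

View pics/m2.png

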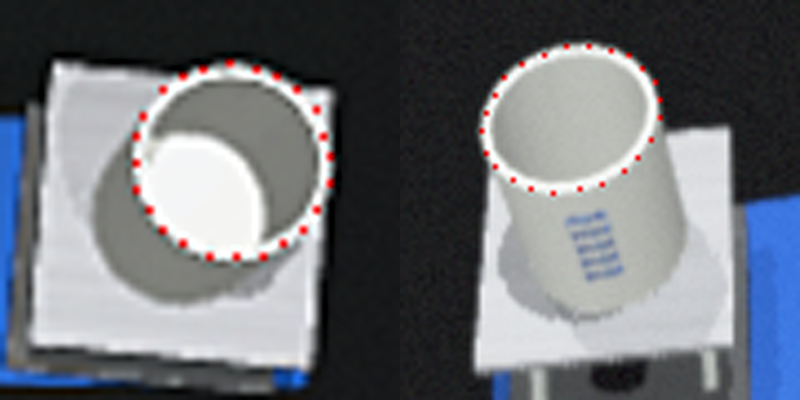

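The predicted rim circle at (0.637, -0.1905) matches the beaker rim in both views, so the beaker is centred to about 1 mm. Next is the cover.

Run:
```python
from r import *
pick(np.array([.415,.1678]),.012,.26,40,.1)
place(JACK,.012+.163,.27)
ctrl.move_ptp([.16,.5,.25],rot([.16,.5])); ctrl.wait(.5)
import cv2
from h import *
im=[]
for n in("scene","top"):
    s=cams.snapshot(n); np.savez(f"{n}3.npz",**s); m=masks(s)
    bx=(150,200,240,290) if n=="scene" else (335,115,395,170)
    c=blob(m["green"],bx); print(n,circ(s,c,.169)); x0,y0,x1,y1=bx
    p=s["pixels"][110:340,120:480] if n=="scene" else s["pixels"][90:320,120:480]; im.append(cv2.resize(p[:,:,::-1],None,fx=1.2,fy=1.2))
cv2.imwrite("pics/m3.png",np.vstack(im)); st("end")
```

```text
grab t=30.9 w=0.0166 gf=39.1 tcp [0.4153 0.1679 0.0123] F [-0.2  0.5  2.4]
lift t=32.7 w=0.0164 gf=39.0 tcp [0.4144 0.1677 0.259 ] F [ 0.4  0.5 -0.6]
touch True
down t=35.8 w=0.0165 gf=39.3 tcp [ 0.6369 -0.1904  0.1754] F [-0.1 -0.1  4.6]
up t=37.1 w=0.0854 gf=0.0 tcp [ 0.6365 -0.1903  0.2691] F [ 0.4  0.1 -0.3]
scene (array([ 0.6374986 , -0.19049797]), 0.0823729476928711)
top (array([ 0.63662207, -0.18954572]), 0.08139405059814453)
end t=40.7 w=0.0855 gf=0.0 tcp [0.16 0.5  0.25] F [ 0.3 -0.6 -0.4]
```

View pics/m3.png

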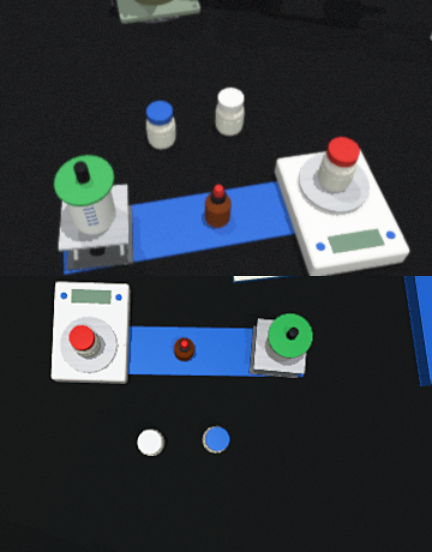

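The cover lies centred on the beaker (scene crop: 83,180), and the red jar (341,165) and dropper (218,207) are upright in place. The white- and blue-capped jars have not moved.

```bash
python3 -c "
from station import ctrl
print(ctrl.finish_job())"
```

```text
the job is handed in; nothing more can be done
None
```

The job is handed in at about 41 s of the 112 s allowed: in the final pictures all four items stood upright within about 2 mm of their targets, with the white- and blue-capped jars left in place; the judge's verdict was not returned.

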